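# Row up the drill-guide blocks and shut the keeper

## Task

Pack the drill-guide tray: lay the loose guide block from the bench flat in the tray where its way to the keeper-side wall is free, then tip the tray up by its handle until all four blocks slide into a single row, every one against the keeper-side wall. Set the tray back flat on the bench with the row still there and swing the hinged wire keeper fully down in front of the row. Leave the other instruments on the bench where they are.

Things in the scene. Friction and masses are not known exactly. Their poses are not given: they have to be found in the camera images.
- tray: Loose open sheet-metal tray, 206 mm (its x) by 266 mm (its y), walls 24 high, walls and floor 3 thick; 0.75 kg. Origin: centre of the underside. +x points to the keeper-side long wall (inner face x = +100), -x to the handle; inside, y is -130 to +130. The blocks slide once it is tipped 13 to 20 degrees, surely by 30. Lift the handle; the foot of the keeper-side wall stays on the bench.
- tray_handle (a point): Middle of the tray's fixed wire lifting handle: round level bar, 8 mm diameter, 110 mm long, along the tray's y, at tray x = -108 mm, 58 mm above the tray's underside (34 above the wall top). It can turn between the fingers that pinch it, so the hand need not turn with the tray.
- fence_foot (a point): Middle of the foot of the keeper-side wall: tray x = +100 mm (inner face), y = 0, on the tray's floor (3 mm above the underside).
- keeper (a joint): Angle of the wire keeper in rad: 0 = fully down in front of the row; 1.83 = upright; 2.25 = open to its stop, leaning out over the keeper-side wall (it starts open). Light (75 g); pushed inwards past upright it falls down by itself to 0.
- keeper_bar (a point): Middle of the keeper's long bar: 6 mm steel wire, 250 mm long, along the tray's y, on two 46 mm arms hinged inside the tray's end walls at tray x = +95 mm, 20 mm above the underside. Open, the bar is some 63 mm above the underside at x = +110, just outside the wall; fully down, at x = +51, 8 mm above the underside.
- block1_center (a point): Centre of a dark steel drill-guide block lying in the tray: 30 mm (its x) by 24 mm (its y) by 16 mm high, flat, with two round bushes on top that stand 1 mm proud; 75 g. Its x lies roughly along the tray's x.
- block2_center (a point): Centre of a second, equal block lying in the tray.
- block3_center (a point): Centre of a third, equal block lying in the tray. The three each stand in a lane of their own on the way to the keeper-side wall, and between two of them is a gap wide enough for a fourth.
- block4_center (a point): Centre of the fourth, equal block, lying flat on the bench outside the tray.
- t_handle: T-handle with a shaft, about 150 mm long, lying on the bench; to be left alone.
- screwdriver: Screwdriver lying on the bench; to be left alone.
- bone_plate: Straight steel bone plate, 110 x 14 x 4.5 mm, flat on the bench; to be left alone.
- mallet: Small steel mallet, 220 mm long, lying on the bench; to be left alone.
- nail: Curved steel nail, 300 mm long, 11 mm thick, lying on the bench beyond the tray; to be left alone.
- screw_dish: Round steel dish, 104 mm wide, 34 mm high, with used screws; to be left alone.
- spray_bottle: White bottle, 60 mm wide, 170 mm tall, standing; to be left alone.

How it is judged:
On the way, in this order (a step that is already met when the one before it is completed fails the run):
1. the fourth block lies flat in the tray, let go (x of block4_center in the frame of tray between -0.1 and 0.1 m and y of block4_center in the frame of tray between -0.13 and 0.13 m and z of block4_center in the frame of tray between 0.006 and 0.0145 m and contact force between the fingers and block4 below 0.3 N), for 0.2 s.
2. the tray is tipped towards the keeper-side wall and all four blocks have slid against that wall (angle between tray's own z axis and vertical above 0.15 rad and x of each of block1_center, block2_center, block3_center, block4_center in the frame of tray above 0.078 m), for 0.1 s.
At the end, for the whole second after the job is handed in: The tray stands flat on the bench (within 0.03 rad) and at rest; all four blocks lie flat on its floor in one row against the keeper-side wall (each centre within 22 mm of the wall's inner face, so each touches it or is at most a few mm off); the keeper is fully down (joint below 0.12 rad) (angle between tray's own z axis and vertical below 0.03 rad and height (world z) of tray below 0.005 m and linear speed of tray below 0.02 m/s and x of block1_center in the frame of tray between 0.078 and 0.1 m and x of block2_center in the frame of tray between 0.078 and 0.1 m and x of block3_center in the frame of tray between 0.078 and 0.1 m and x of block4_center in the frame of tray between 0.078 and 0.1 m and z of block1_center in the frame of tray between 0.006 and 0.0145 m and z of block2_center in the frame of tray between 0.006 and 0.0145 m and z of block3_center in the frame of tray between 0.006 and 0.0145 m and z of block4_center in the frame of tray between 0.006 and 0.0145 m and value of joint keeper below 0.12 rad).
It fails at once if the tray is tipped by more than 50 degrees (angle between tray's own z axis and vertical above 0.87 rad).
It fails at once if a bystander is shifted by more than 30 mm (distance of any of t_handle, screwdriver, bone_plate, mallet, nail, screw_dish, spray_bottle from where it was at the start of the episode above 0.03 m).
It also fails if it takes over 64 s, if anything falls off the work surface, if the arm or the gripper's body presses on something with over 40 N, if the wrist force passes 120 N, or if a joint passes its speed limit or range.

## Robot

A 6-joint arm with a two-finger parallel gripper is mounted at the origin on the work surface. World frame = base frame: x ahead of the robot, y to its left, z up, the work surface at z = 0. Lengths are in m, angles in rad, forces in N, time in s.
With the tool pointing down it reaches from about 0.35 to 0.775 m from the base axis. Payload 7.3 kg.
Tool frame: the origin (TCP) lies at the very end of the fingers, on their centre line; the grasp point (between the pads) lies 19 mm behind it; z points along the fingers, y is the direction in which the jaws open and shut (so a half turn about z gives the same grasp; the last joint's range is limited). The gripper opens to 92 mm and grips with 3 to 60 N. Pads are 19 mm wide; open, the fingers measure 130 mm over their backs; the gripper's body (75 mm by 190 mm) begins 47 mm behind the grasp point.
Start: joints at [-1.369, 0.342, 1.524, -0, 1.275, -0.146], TCP at [0.179, -0.494, 0.227] pointing down, gripper open.
Joint ranges: [-2.53, 2.53], [-0.77, 2.02], [0.04, 2.7], [-1, 4.14], [0.28, 2.66], [-3.11, 3.11]. Speed limits (rad/s): [2.57, 2.57, 3.14, 3.14, 3.14, 3.14].

## Interface

Orientations are given as [roll, pitch, yaw] about the fixed x, y, z axes, in that order (R = Rz(yaw) Ry(pitch) Rx(roll)).
In Python, from cell import monitor, eyes, order gives the robot as it stands. The module is installed in compiled form; this text tells all that it offers.
- The arm moves only by the tool carry_out, never from a script. Its argument "targets" is a list of rows, each a list of 2 entries, a list of its own where there are three numbers: the shift along the tool's x, y, z in m, then the turn about the tool's z in rad. In form: [[[dx, dy, dz], twist], ...]. A call has 1 to 10 rows; each row shifts and turns the pose as measured when the row begins, along the tool's axes as they then stand; what a row does not reach is not made up. A row lasts 1/8 s, in which the tool goes at most 62.5 mm and 10.7 degrees, less where a joint would pass 70% of its speed; a pose out of reach is approached as far as the arm can. A call is refused whole if a number of a shift passes 0.0625 or a number of a turn 0.188, either way. A call with a gripper value outside its range is refused whole. "fingers" is the closure, from 0 (fully open) to 1 (shut), set as the call begins (left out, the last holds). The fingers move at their own pace and stop on an object; "grip_force" is the grip in N (left out, the last holds). Time passes only in rows, so rows that do not move let the fingers close. It gives the time, the measured TCP pose, the force and the opening at its end, in the units of the state.
- monitor.observe(): the state, without advancing time (a new reading comes with each control period).
- eyes.read_camera(name): name is "scene" or "top" or "wrist"; returns the picture (384x512x3 uint8, red, green, blue); there is no depth.
- eyes.camera_info(name): a dict with "K" (3x3 intrinsics, pixels), "rvec" (rotation vector, rad) and "tvec" (3), from world to camera coordinates, as OpenCV has them. Camera axes: x right, y down, z forward; pixel columns grow to the right and rows downward; lengths in m; the calibration is good to about 2 mm. A picture is of the moment at which its call begins: read the wrist's pose just before it. camera_info takes no time and is no camera call; for the wrist camera it gives the pose at the moment of the call.
- order.hand_in(): hands the job in, once; it reports no verdict.
The state is a dict: "time": time; "qpos": joint angles; "qvel": joint speeds; "joint_efforts": joint torques, N m; "tool_pos": TCP position; "tool_rot": TCP orientation; "contact_force": force on the tool from outside, world axes, zero at the start; "torque": the same for the moment, N m; "opening": finger opening in m.
Only numpy, scipy, OpenCV 4.12 (cv2) and the standard library are available. Lean on these libraries where they do the work, as an engineer would, in place of code of your own. Each camera call takes 0.05 s, during which the arm holds its last target.

## Working session

There is one attempt and no reset: what is moved stays moved. The work goes in short steps, Python scripts to look and compute and a tool call to move; the robot and the scene stay as the last step left them, time stands still between calls to the robot, and variables do not carry over. Pictures are saved under pics/ and viewed, and the job is handed in when it is done.

Besides the shell and the picture viewer there is one more tool, called after "Call:" as name(argument=value, ...), one argument or row to a line, values as JSON. carry_out: Moves the arm, as the interface text tells. Its arguments: {"type":"object","properties":{"targets":{"type":"array","items":{"type":"array"}},"fingers":{"type":"number"},"grip_force":{"type":"number"}},"required":["targets"]}

```bash
mkdir -p pics; python3 - <<'E'
from cell import monitor, eyes
import cv2
print(monitor.observe())
for n in ("scene","top"):
    im=eyes.read_camera(n); cv2.imwrite(f"pics/{n}0.png",im[...,::-1])
    i=eyes.camera_info(n); print(n,i)
print(eyes.camera_info("wrist"))
E
```

```text
{'time': 0.0, 'qpos': array([-1.36901173e+00,  3.42694760e-01,  1.52498446e+00, -3.74327804e-06,
        1.27540989e+00, -1.45987972e-01]), 'qvel': array([ 0.00160511,  0.00036774, -0.00067118, -0.00176767,  0.00031423,
       -0.00114654]), 'joint_efforts': array([-6.54166506e-04, -4.31235266e+01, -2.44218528e+01,  7.18268403e-02,
        5.61814138e-02, -1.12017840e-04]), 'tool_pos': array([ 0.17886794, -0.49316885,  0.22607084]), 'tool_rot': array([-3.14011159e+00, -2.14148153e-04,  3.47773505e-01]), 'contact_force': array([-0.51363445, -0.79910198,  0.29444299]), 'torque': array([ 0.03157773,  0.07239746, -0.06508359]), 'opening': 0.09222528674030714}
scene {'K': array([[396.84528775,   0.        , 255.62227459],
       [  0.        , 396.84528775, 182.57672893],
       [  0.        ,   0.        ,   1.        ]]), 'rvec': array([ 0.85008617,  2.66568049, -0.93856648]), 'tvec': array([ 0.44136826, -0.24479989,  1.45271607])}
top {'K': array([[488.56919986,   0.        , 254.49457299],
       [  0.        , 488.56919986, 189.89594909],
       [  0.        ,   0.        ,   1.        ]]), 'rvec': array([ 2.07710152, -2.15036224,  0.21767618]), 'tvec': array([0.05243755, 0.57991185, 1.41700865])}
{'K': array([[345.88677071,   0.        , 260.84418488],
       [  0.        , 345.88677071, 195.95343851],
       [  0.        ,   0.        ,   1.        ]]), 'rvec': array([-2.39594628,  1.68038765,  0.21679206]), 'tvec': array([-0.52353788, -0.03184708,  0.38865658])}
```

View pics/scene0.png

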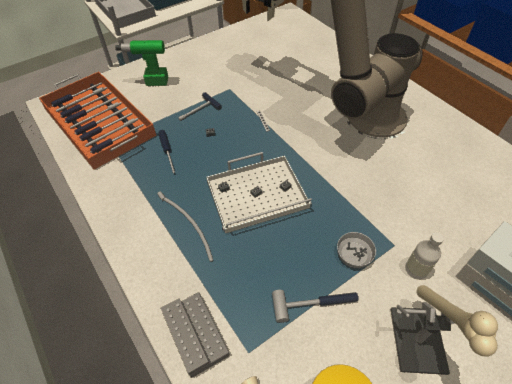

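View pics/top0.png

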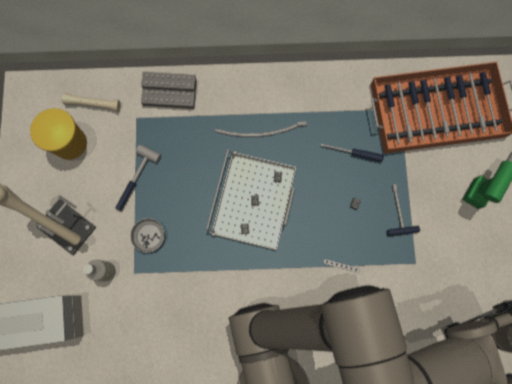

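```bash
python3 - <<'E'
import cv2
im=cv2.imread("pics/top0.png")
c=im[140:260,195:375]; cv2.imwrite("pics/top0c.png",cv2.resize(c,None,fx=4.4,fy=4.4,interpolation=cv2.INTER_CUBIC))
im=cv2.imread("pics/scene0.png")
c=im[120:240,190:330]; cv2.imwrite("pics/scene0c.png",cv2.resize(c,None,fx=5,fy=5,interpolation=cv2.INTER_CUBIC))
E
```

```text
(no output)
```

View pics/top0c.png

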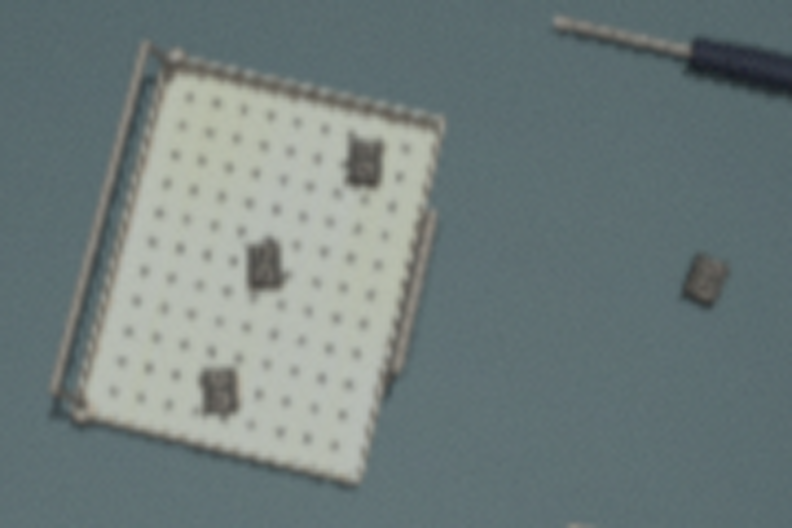

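View pics/scene0c.png

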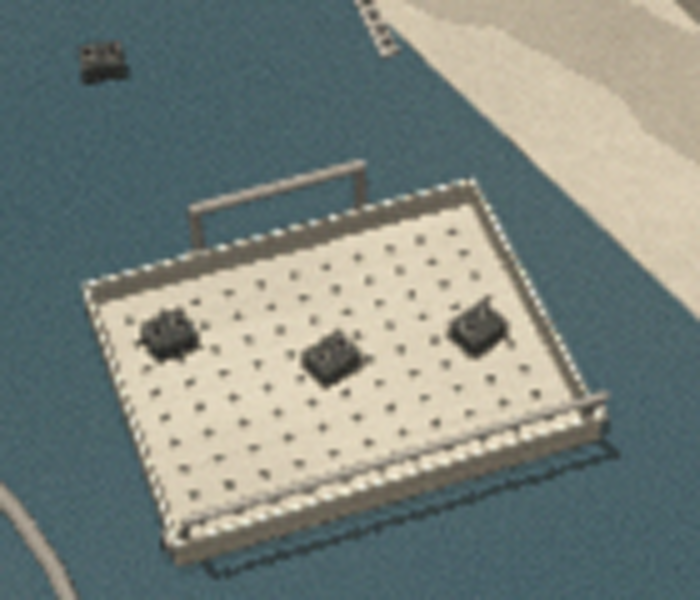

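```bash
cat > h.py <<'E'
import numpy as np, cv2
from cell import monitor, eyes, order
from scipy.spatial.transform import Rotation as R
def bp(info,uv,z):
    K=info["K"];Rm,_=cv2.Rodrigues(np.array(info["rvec"]));t=np.array(info["tvec"]).ravel()
    uv=np.atleast_2d(uv).astype(float); d=np.c_[uv,np.ones(len(uv))]@np.linalg.inv(K).T@Rm
    c=-Rm.T@t; s=(z-c[2])/d[:,2]; return c+s[:,None]*d
def pj(info,P):
    return cv2.projectPoints(np.atleast_2d(P).astype(float),np.array(info["rvec"]),np.array(info["tvec"]),info["K"],None)[0][:,0]
def uncrop(uv,f,x0,y0): return (np.atleast_2d(uv)+.5)/f-.5+np.array([x0,y0])
E
python3 - <<'E'
from h import *
ti=eyes.camera_info("top"); si=eyes.camera_info("scene")
c=bp(ti,uncrop([[172,55],[443,120],[357,482],[78,418]],4.4,195,140),.024)
print(c.round(4)); 
for i in range(4): print(np.linalg.norm(c[i]-c[(i+1)%4]))
cen=c.mean(0); print("cen",cen)
ex=(c[0]+c[3]-c[1]-c[2])[:2]; ex/=np.linalg.norm(ex); ey=np.array([-ex[1],ex[0]]); print("yaw",np.arctan2(ex[1],ex[0]))
v=(c[0]+c[1]-c[2]-c[3])[:2]; print("yaw y-based (deg)",np.arctan2(v[1],v[0]), np.degrees(np.arctan2(ex[1],ex[0])))
def loc(p): return np.c_[(p[:,:2]-cen[:2])@ex,(p[:,:2]-cen[:2])@ey]
b=bp(ti,uncrop([[365,162],[266,268],[221,392]],4.4,195,140),.018); print(b.round(4),loc(b).round(4))
b4=bp(ti,uncrop([[707,280]],4.4,195,140),.014); print("b4",b4)
print("top handle", bp(ti,uncrop([[417,291]],4.4,195,140),.058), loc(bp(ti,uncrop([[417,291]],4.4,195,140),.058)))
print("scene b4",bp(si,uncrop([[103,60]],5,190,120),.010))
sb=bp(si,uncrop([[170,336],[332,360],[478,330]],5,190,120),.013); print(sb.round(4),loc(sb).round(4))
sc=bp(si,uncrop([[88,286],[475,182],[603,415],[172,540]],5,190,120),.024); print(sc.round(4),sc.mean(0))
E
```

```text
[[ 0.7124  0.0934  0.024 ]
 [ 0.6577 -0.0978  0.024 ]
 [ 0.4038 -0.0257  0.024 ]
 [ 0.4545  0.165   0.024 ]]
0.19889821583410927
0.2639470684121992
0.19731973363828292
0.2676770236491948
cen [0.55711541 0.03370006 0.024     ]
yaw 1.3016043890773457
yaw y-based (deg) -0.27377278172890757 74.57643808983582
[[ 0.6304 -0.0414  0.018 ]
 [ 0.5564  0.0315  0.018 ]
 [ 0.4699  0.0658  0.018 ]] [[-0.0529 -0.0907]
 [-0.0023  0.0001]
 [ 0.0077  0.0926]]
b4 [[ 0.53768946 -0.27853634  0.014     ]]
top handle [[ 0.52942137 -0.07079821  0.058     ]] [[-0.10810018 -0.00109491]]
scene b4 [[ 0.54131584 -0.27525161  0.01      ]]
[[ 0.6358 -0.037   0.013 ]
 [ 0.5645  0.0372  0.013 ]
 [ 0.4769  0.071   0.013 ]] [[-0.0473 -0.0947]
 [ 0.0053 -0.0062]
 [ 0.0147  0.0872]]
[[ 0.6604 -0.0932  0.024 ]
 [ 0.4085 -0.0211  0.024 ]
 [ 0.4617  0.1719  0.024 ]
 [ 0.7178  0.0964  0.024 ]] [0.56209583 0.03847521 0.024     ]
```

Call:
carry_out(
  targets=[
    [[0.045,-0.009,0],0],
    [[0.045,-0.009,0],0],
    [[0.045,-0.009,0],0],
    [[0.045,-0.009,0],0],
    [[0.045,-0.009,0],0],
    [[0.045,-0.009,0],0],
    [[0.045,-0.009,0],0],
    [[0.045,-0.009,0],0],
  ],
)

```text
time: 1.1
tool_pos: [0.4992, -0.2986, 0.2229]
tool_rot: [-3.135, 0.002, 0.341]
contact_force: [0.8, -0.6, -0.2]
opening: 0.0919
```

```bash
python3 - <<'E'
from h import *
s=monitor.observe(); i=eyes.camera_info("wrist"); im=eyes.read_camera("wrist"); cv2.imwrite("pics/w1.png",im[...,::-1])
np.savez("w1.npz",**i)
Rm,_=cv2.Rodrigues(i["rvec"]); print(s["time"],s["tool_pos"],s["tool_rot"],s["qpos"],"cam",-Rm.T@i["tvec"], Rm[2])
print(pj(i,[.538,-.278,.016]))
E
```

```text
1.1 [ 0.49924009 -0.29855007  0.22292432] [-3.13482513e+00  2.08096985e-03  3.40770171e-01] [-0.67167859  0.45332175  1.36188446  0.00187302  1.33322906  0.55790759] cam [ 0.56250742 -0.27657438  0.37996435] [-0.24150178 -0.07827432 -0.96723835]
[[256.71614525 128.75063699]]
```

View pics/w1.png

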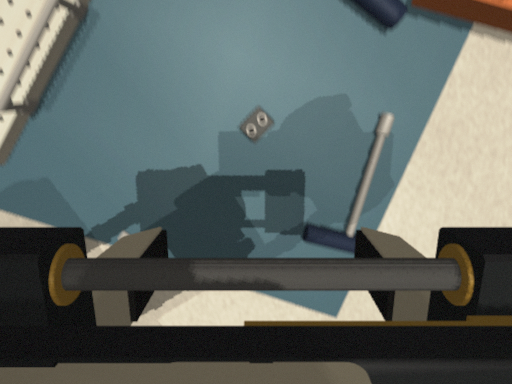

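```bash
python3 - <<'E'
import cv2
im=cv2.imread("pics/w1.png")
c=im[95:155,226:286]; cv2.imwrite("pics/w1c.png",cv2.resize(c,None,fx=10,fy=10,interpolation=cv2.INTER_CUBIC))
E
```

```text
(no output)
```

View pics/w1c.png

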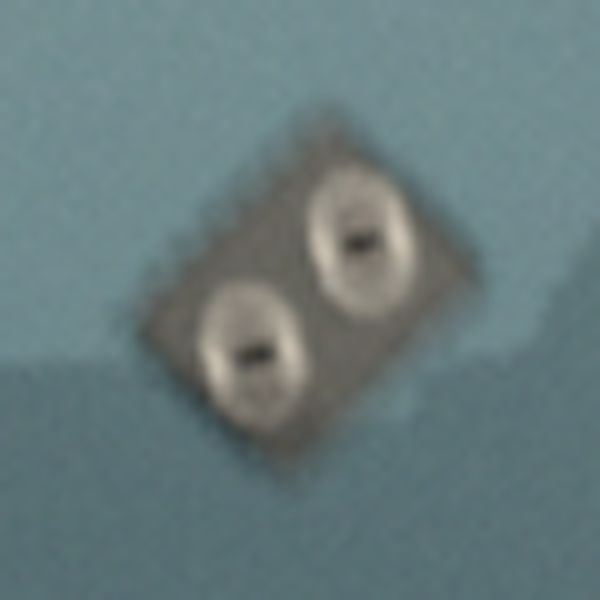

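```bash
python3 - <<'E'
from h import *
i=dict(np.load("w1.npz"))
c=bp(i,uncrop([[328,107],[480,275],[287,472],[140,330]],10,226,95),.016); print(c.round(4), c.mean(0))
for k in range(4):
    d=c[(k+1)%4]-c[k]; print(np.linalg.norm(d), np.degrees(np.arctan2(d[1],d[0])))
b=bp(i,uncrop([[360,242],[255,352]],10,226,95),.017); d=b[0]-b[1]; print(b.mean(0),np.degrees(np.arctan2(d[1],d[0])))
E
```

```text
[[ 0.5608 -0.2718  0.016 ]
 [ 0.5502 -0.2921  0.016 ]
 [ 0.5245 -0.28    0.016 ]
 [ 0.5332 -0.2609  0.016 ]] [ 0.54217686 -0.27618091  0.016     ]
0.02289639153307587 -117.47243771284379
0.02838298995494791 154.75707516987123
0.021019505586170134 65.57889118187325
0.0296337362732905 -21.640991248144484
[ 0.54219493 -0.27607182  0.017     ] -24.82748662464373
```

Call:
carry_out(
  targets=[
    [[0.024,-0.003,0],0],
    [[0.024,-0.003,0],0],
    [[0,0,0.02],0.16],
    [[0,0,0.03],0.16],
    [[0,0,0.03],0.16],
    [[0,0,0.03],0.16],
    [[0,0,0.02],0.14],
    [[0,0,0],0],
  ],
  fingers=0.3,
)

```text
time: 2.15
tool_pos: [0.5466, -0.269, 0.0852]
tool_rot: [-3.134, 0.011, -0.455]
contact_force: [-0.1, -0.3, -0.2]
opening: 0.0643
```

```bash
python3 - <<'E'
from h import *
s=monitor.observe(); i=eyes.camera_info("wrist"); im=eyes.read_camera("wrist"); cv2.imwrite("pics/w2.png",im[...,::-1])
np.savez("w2.npz",**i)
print(s["time"],s["tool_pos"],s["tool_rot"],s["opening"])
print(pj(i,[.542,-.276,.016]))
E
```

```text
2.15 [ 0.54661928 -0.26902401  0.08517433] [-3.13443911  0.0114967  -0.45537408] 0.06426135858665565
[[273.72588741 207.03047834]]
```

View pics/w2.png

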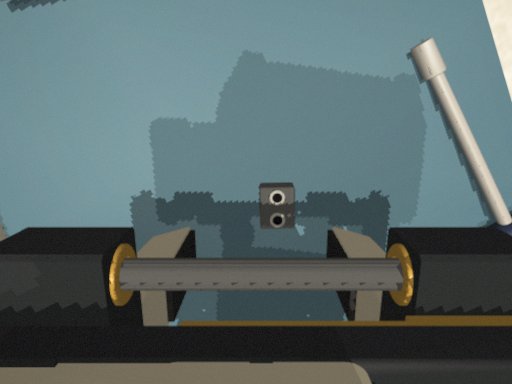

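```bash
python3 - <<'E'
from h import *
i=dict(np.load("w2.npz"))
im=cv2.imread("pics/w2.png")
b=bp(i,[[277.5,198.5],[278,219.5]],.017); d=b[0]-b[1]; print(b.mean(0),np.linalg.norm(d),np.degrees(np.arctan2(d[1],d[0])))
s=monitor.observe(); Rt=R.from_euler("xyz",s["tool_rot"]).as_matrix()
print(Rt.T@(b.mean(0)*[1,1,0]+[0,0,.004]-s["tool_pos"]), Rt)
cv2.imwrite("pics/w2c.png",cv2.resize(im[170:240,240:315],None,fx=8,fy=8,interpolation=cv2.INTER_CUBIC))
E
```

```text
[ 0.53977121 -0.27793535  0.017     ] 0.01495884537672008 -24.085344934021737
[-0.00218572  0.01153888  0.08220126] [[ 0.8987089  -0.43851141 -0.00548257]
 [-0.43844328 -0.89869899  0.01037396]
 [-0.00947628 -0.00691938 -0.99993116]]
```

View pics/w2c.png

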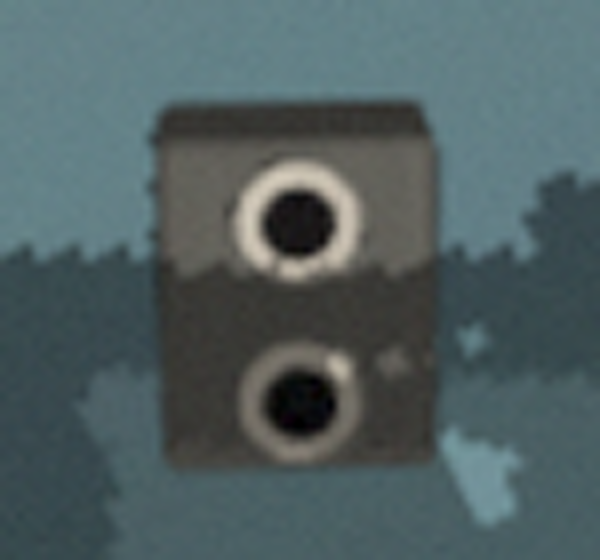

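Call:
carry_out(
  targets=[
    [[-0.002,0.0115,0.02],-0.03],
    [[0,0,0.02],0],
    [[0,0,0.015],0],
    [[0,0,0],0],
  ],
)

```text
time: 2.7
tool_pos: [0.5425, -0.2805, 0.0345]
tool_rot: [-3.136, 0.001, -0.413]
contact_force: [0.8, -0.2, 0.3]
opening: 0.0643
```

Call:
carry_out(
  targets=[
    [[-0.003,-0.001,0.012],0],
    [[0,0,0.012],0],
    [[0,0,0.006],0],
    [[0,0,0],0],
  ],
)

```text
time: 3.2
tool_pos: [0.5411, -0.2785, 0.0042]
tool_rot: [-3.136, -0.001, -0.411]
contact_force: [0.8, -0.2, 1.4]
opening: 0.0641
```

Call:
carry_out(
  targets=[
    [[0,0,0],0],
    [[0,0,0],0],
    [[0,0,0],0],
    [[0,0,0],0],
    [[0,0,0],0],
  ],
  fingers=1,
  grip_force=20,
)

```text
time: 3.82
tool_pos: [0.5417, -0.2789, 0.0051]
tool_rot: [-3.137, -0.003, -0.411]
contact_force: [-0.0, -0.6, -1.0]
opening: 0.0237
```

Call:
carry_out(
  targets=[
    [[0,0,-0.03],0],
    [[0,0,-0.03],-0.17],
    [[0,0,-0.03],-0.17],
    [[0,0,-0.03],-0.17],
    [[0,0,0],-0.17],
    [[0,0,0],-0.17],
    [[0,0,0],-0.17],
    [[0,0,0],-0.17],
    [[0,0,0],-0.17],
    [[0,0,0],-0.17],
  ],
)

```text
time: 5.08
tool_pos: [0.54, -0.2786, 0.1282]
tool_rot: [3.141, -0.005, 1.169]
contact_force: [-0.2, -0.0, -0.6]
opening: 0.0237
```

Call:
carry_out(
  targets=[
    [[0,0,0],-0.13],
    [[0.05,-0.003,0],0],
    [[0.05,-0.003,0],0],
    [[0.05,-0.003,0],0],
    [[0.05,-0.003,0],0],
    [[0.05,-0.003,0],0],
    [[0.02,0,0],0],
    [[0,0,0],0],
  ],
)

```text
time: 6.08
tool_pos: [0.5976, -0.0079, 0.1287]
tool_rot: [3.141, -0.005, 1.303]
contact_force: [1.1, 0.5, -0.7]
opening: 0.0239
```

```bash
python3 - <<'E'
from h import *
s=monitor.observe(); i=eyes.camera_info("wrist"); im=eyes.read_camera("wrist"); cv2.imwrite("pics/w3.png",im[...,::-1])
np.savez("w3.npz",**i)
print(s["time"],s["tool_pos"],s["tool_rot"],s["opening"])
im=eyes.read_camera("top"); cv2.imwrite("pics/t3.png",cv2.resize(im[120:280,180:380,::-1],None,fx=4,fy=4,interpolation=cv2.INTER_CUBIC))
E
```

```text
6.075 [ 0.5976475  -0.00792801  0.1287325 ] [ 3.14058078 -0.00465673  1.30293745] 0.023918147554330402
```

View pics/w3.png

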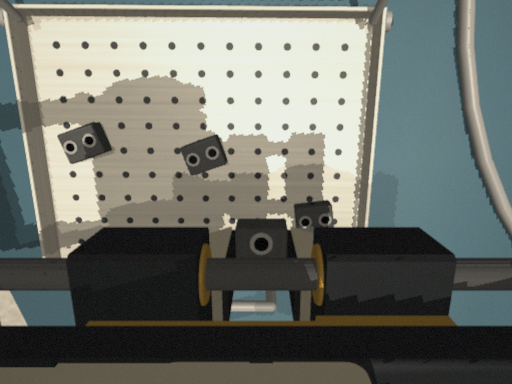

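View pics/t3.png

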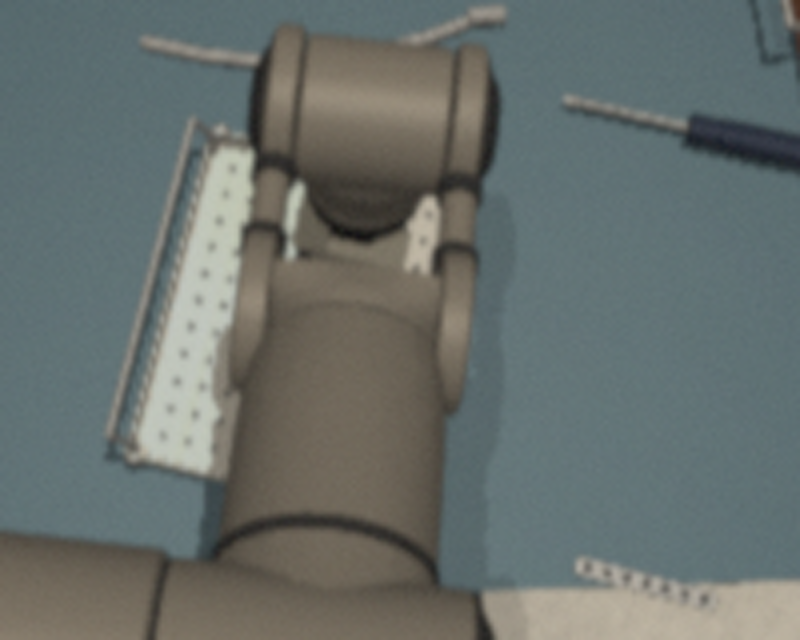

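```bash
python3 - <<'E'
from h import *
i=dict(np.load("w3.npz"))
b=bp(i,[[71,147],[89,141],[194,159],[212,153],[306,222],[324,219]],.020).reshape(3,2,3)
m=b.mean(1); d=b[:,0]-b[:,1]; print("3,2,1",m.round(4), np.degrees(np.arctan2(d[:,1],d[:,0])))
h=bp(i,[[56,45],[344,47]],.003); d=h[0]-h[1]; print("holes",h,np.linalg.norm(d), "yaw",np.arctan2(d[1],d[0])-np.pi/2+0)
y=1.30; cen=np.array([.558,.036])
ex=np.array([np.cos(y),np.sin(y)]);ey=np.array([-ex[1],ex[0]])
for p in list(m)+list(h): print(((p[:2]-cen)@ex).round(4),((p[:2]-cen)@ey).round(4))
E
```

```text
3,2,1 [[ 0.4739  0.0675  0.02  ]
 [ 0.5618  0.0338  0.02  ]
 [ 0.6332 -0.0401  0.02  ]] [-177.74655771 -177.13527859  174.61261671]
holes [[0.47654302 0.14259619 0.003     ]
 [0.68737478 0.08318344 0.003     ]] 0.21904315196681737 yaw 1.2961176602002444
0.0079 0.0894
-0.0011 -0.0043
-0.0532 -0.0928
0.0809 0.107
0.0801 -0.112
```

Call:
carry_out(
  targets=[
    [[0.025,-0.031,0],0],
    [[0.025,-0.031,0],0],
    [[0.017,-0.03,0.02],0],
    [[0,0,0.03],0],
    [[0,0,0.03],0],
    [[0,0,0],0],
  ],
)

```text
time: 6.92
tool_pos: [0.5261, 0.0709, 0.0479]
tool_rot: [3.138, -0.003, 1.287]
contact_force: [-0.4, -0.3, 0.1]
opening: 0.0239
```

Call:
carry_out(
  targets=[
    [[0.012,-0.002,0.015],0],
    [[0,0,0.015],0],
    [[0,0,0.006],0],
    [[0,0,0],0],
  ],
)

```text
time: 7.42
tool_pos: [0.53, 0.0822, 0.0119]
tool_rot: [3.134, -0.004, 1.284]
contact_force: [-0.4, 0.1, -0.1]
opening: 0.0236
```

```bash
python3 - <<'E'
from h import *
im=eyes.read_camera("wrist"); cv2.imwrite("pics/w4.png",im[...,::-1])
print(monitor.observe()["tool_pos"])
E
```

```text
[0.53018635 0.08211625 0.01214432]
```

View pics/w4.png

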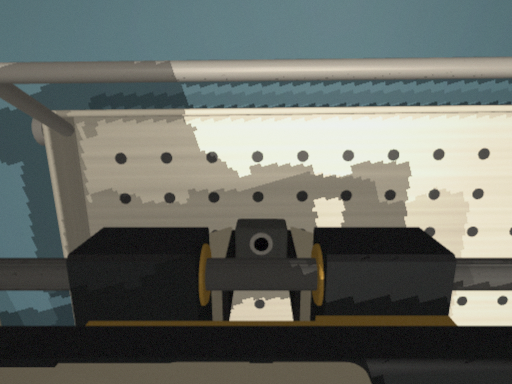

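Call:
carry_out(
  targets=[
    [[0,0,0.003],0],
    [[0,0,0.002],0],
    [[0,0,0],0],
  ],
)

```text
time: 7.85
tool_pos: [0.531, 0.0821, 0.0082]
tool_rot: [3.131, -0.004, 1.284]
contact_force: [0.1, -0.3, -0.9]
opening: 0.024
```

Call:
carry_out(
  targets=[
    [[0,0,0],0],
    [[0,0,0],0],
    [[0,0,0],0],
  ],
  fingers=0.55,
)

```text
time: 8.22
tool_pos: [0.5312, 0.0821, 0.0084]
tool_rot: [3.13, -0.005, 1.284]
contact_force: [0.2, 0.8, -0.1]
opening: 0.041
```

Call:
carry_out(
  targets=[
    [[0,0,-0.015],0],
    [[0,0,-0.03],0],
    [[0,0,-0.04],0],
    [[0,0,-0.04],0],
    [[-0.03,0,-0.02],0.0],
    [[-0.05,0,0],0.0],
    [[-0.05,0,0],0],
    [[-0.05,0,0],0],
    [[-0.02,0,0],0],
  ],
)

```text
time: 9.35
tool_pos: [0.4732, -0.1142, 0.1666]
tool_rot: [3.119, -0.005, 1.289]
contact_force: [0.2, 0.7, 0.5]
opening: 0.041
```

```bash
python3 - <<'E'
from h import *
s=monitor.observe(); i=eyes.camera_info("wrist"); im=eyes.read_camera("wrist"); cv2.imwrite("pics/w5.png",im[...,::-1])
np.savez("w5.npz",**i)
print(s["time"],s["tool_pos"],s["tool_rot"],s["opening"])
E
```

```text
9.35 [ 0.47319528 -0.11415433  0.16658913] [ 3.11920179 -0.00484093  1.28880132] 0.041000735806119876
```

View pics/w5.png

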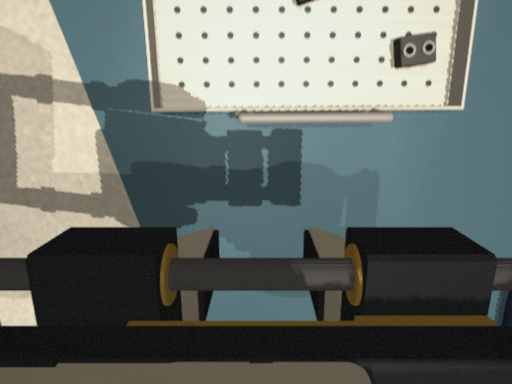

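```bash
python3 - <<'E'
from h import *
i=dict(np.load("w5.npz"))
h=bp(i,[[240,117.5],[392,117.5]],.058); d=h[0]-h[1]; print("handle",h.round(4),h.mean(0),np.linalg.norm(d), "tray yaw",np.arctan2(d[1],d[0])-np.pi/2)
c=bp(i,[[152,110],[463,107]],.024); d=c[0]-c[1]; print(c,np.linalg.norm(d),c.mean(0),np.arctan2(d[1],d[0])-np.pi/2)
im=eyes.read_camera("top"); cv2.imwrite("pics/t5.png",cv2.resize(im[120:280,180:380,::-1],None,fx=4,fy=4,interpolation=cv2.INTER_CUBIC))
E
```

```text
handle [[ 0.4761 -0.0528  0.058 ]
 [ 0.5865 -0.0849  0.058 ]] [ 0.53130253 -0.06885418  0.058     ] 0.11491607027911907 tray yaw 1.287683074740384
[[ 0.40587564 -0.02692405  0.024     ]
 [ 0.65928392 -0.09794233  0.024     ]] 0.2631717155494546 [ 0.53257978 -0.06243319  0.024     ] 1.297553582782434
```

View pics/t5.png

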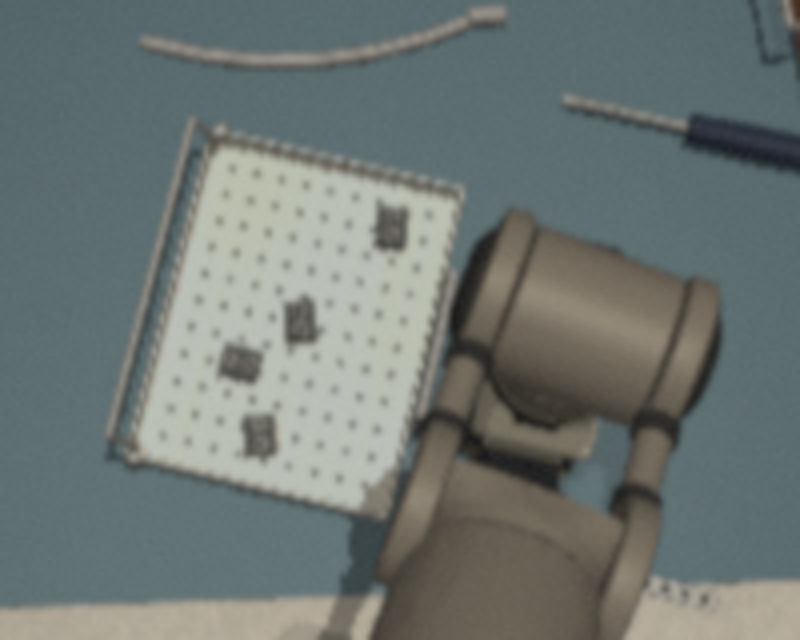

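Call:
carry_out(
  targets=[
    [[0.029,0.021,-0.01],0],
    [[0.029,0.021,0],0],
    [[0,0,0],0.175],
    [[0,0,0],0.175],
    [[0,0,0],0.175],
    [[0,0,0],0.175],
    [[0,0,0],0.175],
    [[0,0,0],0.175],
    [[0,0,0],0.175],
    [[0,0,0],0.175],
  ],
)

```text
time: 10.7
tool_pos: [0.5327, -0.058, 0.1848]
tool_rot: [-3.137, -0.028, -0.151]
contact_force: [0.3, -0.1, -0.2]
opening: 0.0414
```

Call:
carry_out(
  targets=[
    [[0,0.005,0.03],0.12],
    [[0,0.004,0.03],0],
    [[0,0,0.02],0],
    [[0,0,0],0],
  ],
)

```text
time: 11.2
tool_pos: [0.5347, -0.0626, 0.106]
tool_rot: [-3.132, -0.031, -0.274]
contact_force: [0.1, 0.7, 0.1]
opening: 0.0411
```

```bash
python3 - <<'E'
from h import *
s=monitor.observe(); i=eyes.camera_info("wrist"); im=eyes.read_camera("wrist"); cv2.imwrite("pics/w6.png",im[...,::-1])
np.savez("w6.npz",**i)
print(s["time"],s["tool_pos"],s["tool_rot"],s["opening"])
im=eyes.read_camera("scene"); cv2.imwrite("pics/s6.png",cv2.resize(im[90:250,170:370,::-1],None,fx=4,fy=4,interpolation=cv2.INTER_CUBIC))
E
```

```text
11.2 [ 0.53465249 -0.06255554  0.10600021] [-3.13194577 -0.03130845 -0.27370843] 0.04112675950442163
```

View pics/w6.png

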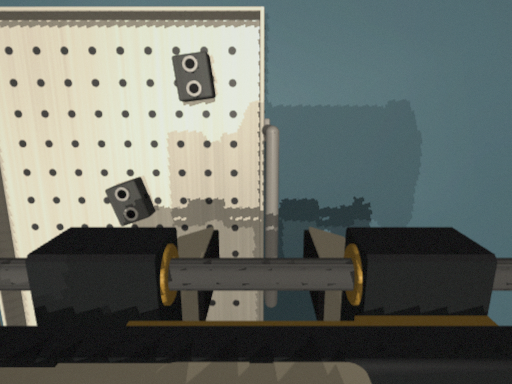

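View pics/s6.png

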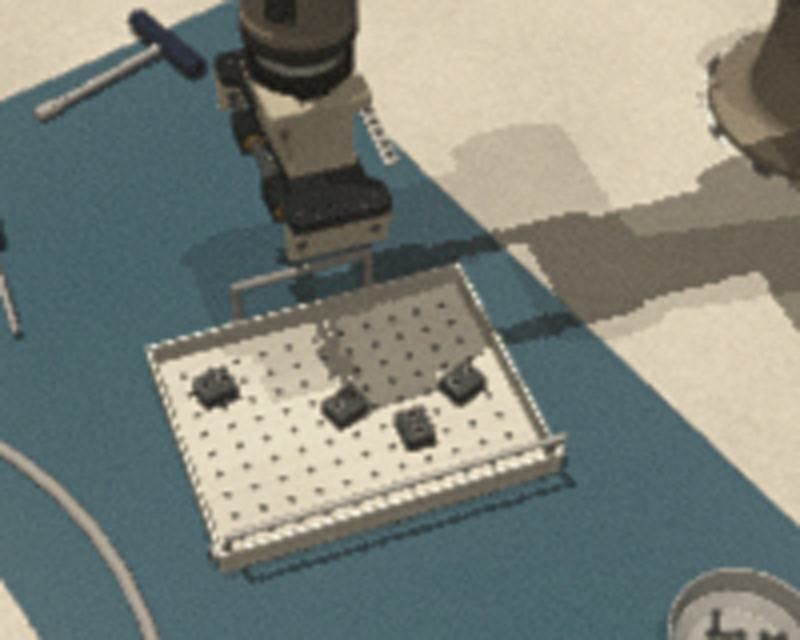

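```bash
python3 - <<'E'
from h import *
i=dict(np.load("w6.npz"))
h=bp(i,[[271.5,125],[271.5,307]],.058); d=h[0]-h[1]; print("handle",h.round(4),h.mean(0),np.linalg.norm(d), "tray yaw",np.arctan2(d[1],d[0])+np.pi/2)
s=monitor.observe(); Rt=R.from_euler("xyz",s["tool_rot"]).as_matrix()
print(Rt.T@(h.mean(0)-[0,0,.019]-s["tool_pos"]))
E
```

```text
handle [[ 0.5881 -0.0834  0.058 ]
 [ 0.4741 -0.0522  0.058 ]] [ 0.53111598 -0.06781506  0.058     ] 0.11813231378661107 tray yaw 1.3037491253964462
[-0.00568709  0.00648942  0.06839599]
```

Call:
carry_out(
  targets=[
    [[-0.003,0.0065,0.025],0],
    [[-0.003,0,0.025],0],
    [[0,0,0.017],0],
    [[0,0,0],0],
  ],
)

```text
time: 11.8
tool_pos: [0.5351, -0.0676, 0.045]
tool_rot: [-3.132, -0.046, -0.272]
contact_force: [-0.2, 0.1, -0.4]
opening: 0.0411
```

Call:
carry_out(
  targets=[
    [[0,0,0.006],0],
    [[0,0,0],0],
    [[0,0,0],0],
    [[0,0,0],0],
    [[0,0,0],0],
    [[0,0,0],0],
  ],
  fingers=1,
  grip_force=30,
)

```text
time: 12.55
tool_pos: [0.5374, -0.0681, 0.0419]
tool_rot: [-3.132, -0.052, -0.272]
contact_force: [0.1, -0.6, -1.9]
opening: 0.0067
```

Call:
carry_out(
  targets=[
    [[0.0004,-0.0024,-0.0072],0],
    [[0.0004,-0.0025,-0.0072],0],
    [[0.0004,-0.0027,-0.0072],0],
    [[0.0004,-0.0029,-0.0071],0],
    [[0.0004,-0.003,-0.007],0],
  ],
)

```text
time: 13.18
tool_pos: [0.5401, -0.0546, 0.0789]
tool_rot: [-3.132, -0.048, -0.272]
contact_force: [-0.3, 0.4, -6.4]
opening: 0.0067
```

```bash
python3 - <<'E'
from h import *
s=monitor.observe(); i=eyes.camera_info("wrist"); im=eyes.read_camera("wrist"); cv2.imwrite("pics/w7.png",im[...,::-1])
print(s["time"],s["tool_pos"],s["tool_rot"],s["contact_force"],s["torque"],s["opening"])
im=eyes.read_camera("scene"); cv2.imwrite("pics/s7.png",cv2.resize(im[90:250,170:370,::-1],None,fx=4,fy=4,interpolation=cv2.INTER_CUBIC))
E
```

```text
13.175 [ 0.54011753 -0.05456168  0.07885478] [-3.13226013 -0.0483438  -0.27214845] [-0.2878755   0.38292499 -6.40197752] [ 0.0741255  -0.02993955 -0.07140107] 0.006676803242940742
```

View pics/s7.png

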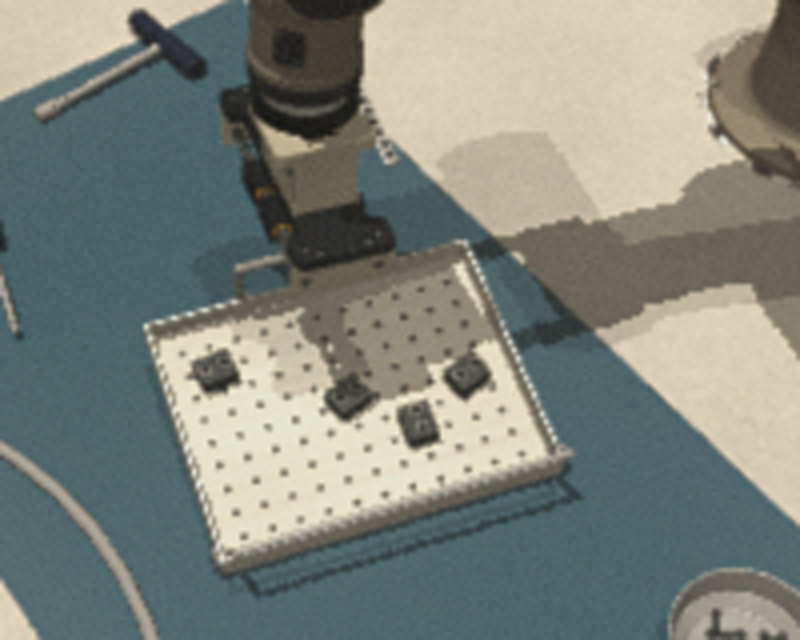

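Call:
carry_out(
  targets=[
    [[0.0003,-0.0034,-0.0068],0],
    [[0.0003,-0.0036,-0.0067],0],
    [[0.0003,-0.0038,-0.0066],0],
    [[0.0003,-0.004,-0.0065],0],
    [[0.0003,-0.0042,-0.0064],0],
    [[0.0003,-0.0045,-0.0062],0],
  ],
)

```text
time: 14.02
tool_pos: [0.5463, -0.0301, 0.1205]
tool_rot: [-3.131, -0.047, -0.272]
contact_force: [1.0, 0.2, -6.6]
opening: 0.007
```

```bash
python3 - <<'E'
from h import *
s=monitor.observe()
print(s["time"],s["tool_pos"],s["tool_rot"],s["contact_force"],s["torque"],s["opening"])
im=eyes.read_camera("scene"); cv2.imwrite("pics/s8.png",cv2.resize(im[90:250,170:370,::-1],None,fx=4,fy=4,interpolation=cv2.INTER_CUBIC))
E
```

```text
14.025 [ 0.54628794 -0.03010807  0.12046527] [-3.13145604 -0.0473993  -0.27212084] [ 1.04621382  0.16327087 -6.63718581] [ 0.07705601  0.00271996 -0.09218388] 0.006968093838869346
```

View pics/s8.png

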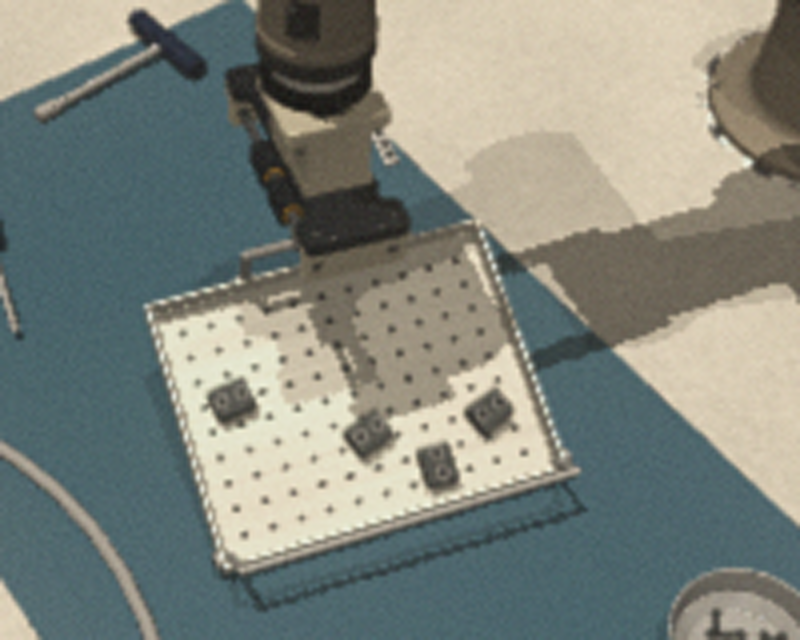

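Call:
carry_out(
  targets=[
    [[0,0,0],0],
    [[0,0,0],0],
    [[0,0,0],0],
    [[0,0,0],0],
    [[0,0,0],0],
  ],
)

```text
time: 14.7
tool_pos: [0.5468, -0.0295, 0.1212]
tool_rot: [-3.131, -0.049, -0.272]
contact_force: [0.8, 0.1, -6.2]
opening: 0.0072
```

```bash
python3 - <<'E'
from h import *
s=monitor.observe()
print(s["time"],s["tool_pos"],s["tool_rot"],s["contact_force"],s["torque"],s["opening"])
im=eyes.read_camera("scene"); cv2.imwrite("pics/s9.png",cv2.resize(im[90:250,170:370,::-1],None,fx=4,fy=4,interpolation=cv2.INTER_CUBIC))
E
```

```text
14.7 [ 0.54675689 -0.02954398  0.12119139] [-3.13070763 -0.04850857 -0.27193197] [ 0.75953327  0.11597266 -6.24343555] [ 0.15602485 -0.05182521 -0.05087469] 0.007226681719541543
```

View pics/s9.png

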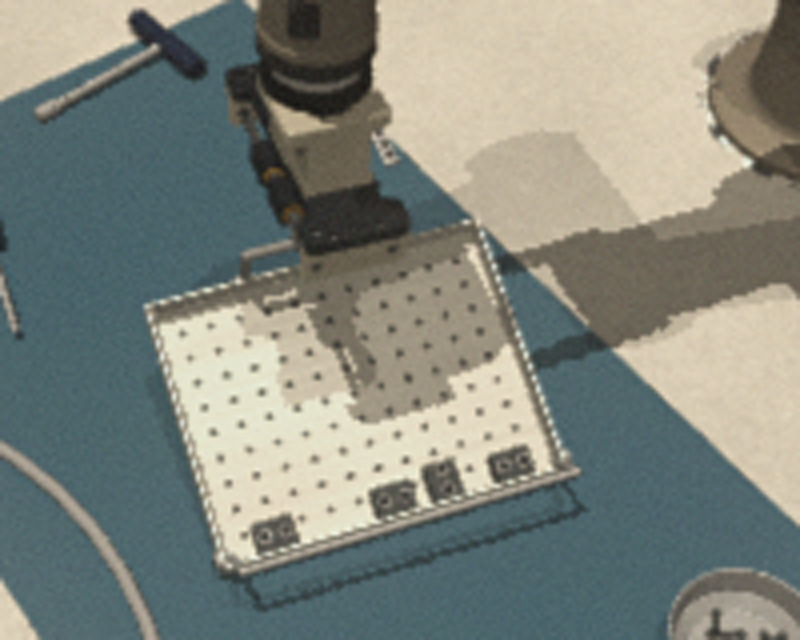

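Call:
carry_out(
  targets=[
    [[0.0003,-0.005,-0.006],0],
    [[0.0003,-0.005,-0.006],0],
    [[0,0,0],0],
    [[0,0,0],0],
    [[0,0,0],0],
  ],
)

```text
time: 15.38
tool_pos: [0.5496, -0.0192, 0.1343]
tool_rot: [-3.131, -0.049, -0.272]
contact_force: [2.1, 1.0, -5.7]
opening: 0.0067
```

```bash
python3 - <<'E'
from h import *
s=monitor.observe()
print(s["time"],s["tool_pos"],s["tool_rot"],s["contact_force"],s["torque"],s["opening"])
im=eyes.read_camera("scene"); cv2.imwrite("pics/s10.png",cv2.resize(im[180:250,210:330,::-1],None,fx=6,fy=6,interpolation=cv2.INTER_CUBIC))
E
```

```text
15.375 [ 0.54957118 -0.01924649  0.13427884] [-3.13090732 -0.04856497 -0.27161103] [ 2.07237817  1.02776493 -5.68425613] [ 0.13490403 -0.01412489 -0.04212089] 0.006748624251238564
```

View pics/s10.png

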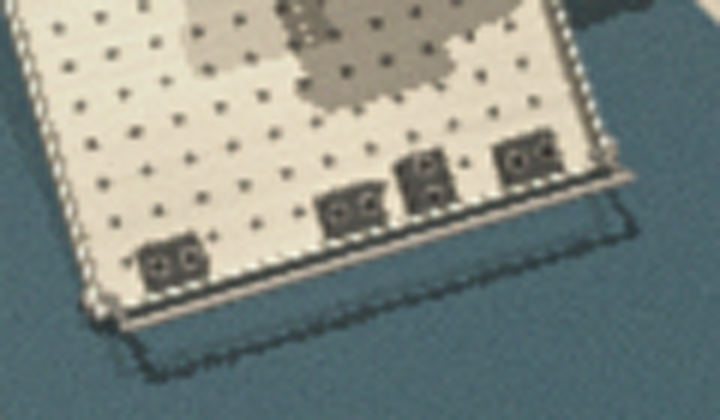

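Call:
carry_out(
  targets=[
    [[-0.0003,0.005,0.0058],0],
    [[-0.0003,0.0049,0.0059],0],
    [[-0.0003,0.0048,0.0059],0],
    [[-0.0003,0.0047,0.006],0],
    [[-0.0003,0.0044,0.0063],0],
    [[-0.0003,0.0042,0.0064],0],
    [[-0.0003,0.004,0.0066],0],
    [[-0.0003,0.0036,0.0068],0],
    [[-0.0003,0.0034,0.0069],0],
  ],
)

```text
time: 16.55
tool_pos: [0.5385, -0.0585, 0.0731]
tool_rot: [-3.13, -0.048, -0.273]
contact_force: [0.3, 2.2, -5.4]
opening: 0.0068
```

Call:
carry_out(
  targets=[
    [[-0.0003,0.0024,0.0062],0],
    [[-0.0003,0.0022,0.0062],0],
    [[-0.0003,0.002,0.006],0],
    [[-0.0003,0.0018,0.006],0],
    [[0,0.0015,0.004],0],
  ],
)

```text
time: 17.18
tool_pos: [0.536, -0.0684, 0.0441]
tool_rot: [-3.129, -0.048, -0.273]
contact_force: [-6.3, 12.5, 27.4]
opening: 0.0067
```

Call:
carry_out(
  targets=[
    [[0,-0.0005,-0.002],0],
    [[0,0,0],0],
  ],
)

```text
time: 17.42
tool_pos: [0.5364, -0.0678, 0.0463]
tool_rot: [-3.129, -0.05, -0.272]
contact_force: [0.7, -0.7, -4.0]
opening: 0.007
```

```bash
python3 - <<'E'
from h import *
s=monitor.observe()
print(s["time"],s["tool_pos"],s["tool_rot"],s["contact_force"],s["torque"],s["opening"])
im=eyes.read_camera("scene"); cv2.imwrite("pics/s11.png",cv2.resize(im[120:250,190:340,::-1],None,fx=5,fy=4.6,interpolation=cv2.INTER_CUBIC))
E
```

```text
17.425 [ 0.53643273 -0.0678273   0.04631572] [-3.12940377 -0.04953024 -0.27232747] [ 0.69049323 -0.68271235 -3.95992867] [ 0.0862471   0.15206334 -0.06297865] 0.006954470960086324
```

View pics/s11.png

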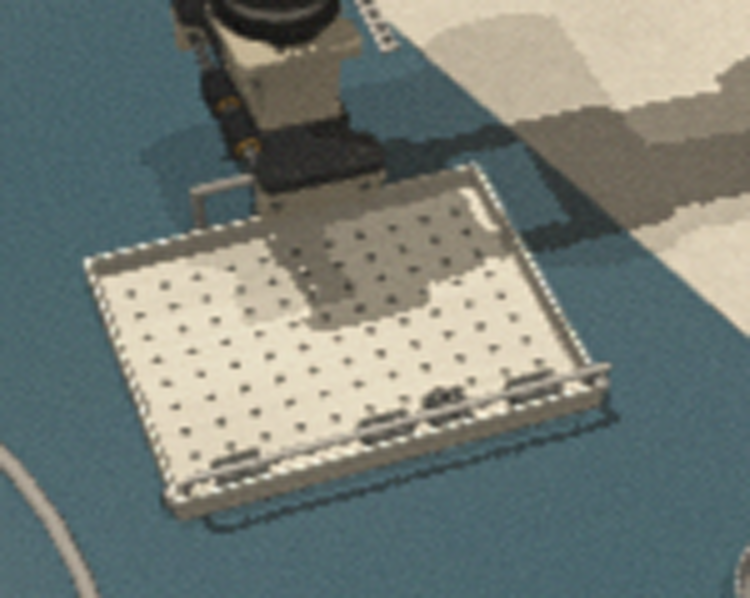

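Call:
carry_out(
  targets=[
    [[0,0,0.001],0],
    [[0,0,0],0],
  ],
)

```text
time: 17.73
tool_pos: [0.5363, -0.0682, 0.0448]
tool_rot: [-3.13, -0.049, -0.272]
contact_force: [-0.0, 0.2, -3.9]
opening: 0.0068
```

Call:
carry_out(
  targets=[
    [[0,0,0],0],
    [[0,0,0],0],
    [[0,0,0],0],
    [[0,0,0],0],
  ],
  fingers=0.6,
)

```text
time: 18.23
tool_pos: [0.5378, -0.0688, 0.0461]
tool_rot: [-3.13, -0.053, -0.272]
contact_force: [-0.3, 0.3, -0.3]
opening: 0.0361
```

Call:
carry_out(
  targets=[
    [[0.001,0,-0.02],0],
    [[0.002,0,-0.03],0],
    [[0.002,0,-0.04],0],
    [[0.002,0,-0.04],0],
    [[0,0,0],0],
  ],
)

```text
time: 18.85
tool_pos: [0.5375, -0.0703, 0.1801]
tool_rot: [-3.13, -0.053, -0.272]
contact_force: [-0.8, 0.1, -0.6]
opening: 0.037
```

```bash
python3 - <<'E'
from h import *
s=monitor.observe(); i=eyes.camera_info("wrist"); im=eyes.read_camera("wrist"); cv2.imwrite("pics/w12.png",im[...,::-1])
np.savez("w12.npz",**i)
print(s["time"],s["tool_pos"],s["tool_rot"],s["contact_force"],s["opening"])
im=eyes.read_camera("top"); cv2.imwrite("pics/t12.png",cv2.resize(im[140:260,195:345,::-1],None,fx=5,fy=5,interpolation=cv2.INTER_CUBIC))
E
```

```text
18.85 [ 0.53750046 -0.07029188  0.18013992] [-3.13010662 -0.05262335 -0.27228759] [-0.78464622  0.12106914 -0.57400164] 0.036968827956885164
```

View pics/w12.png

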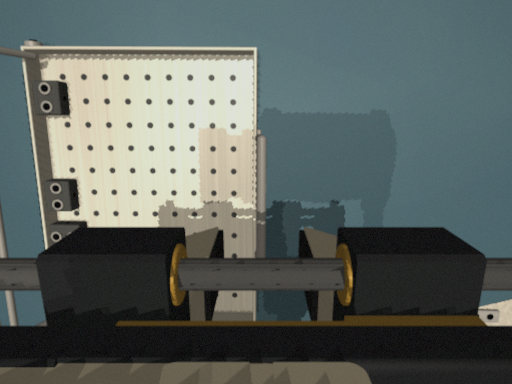

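View pics/t12.png

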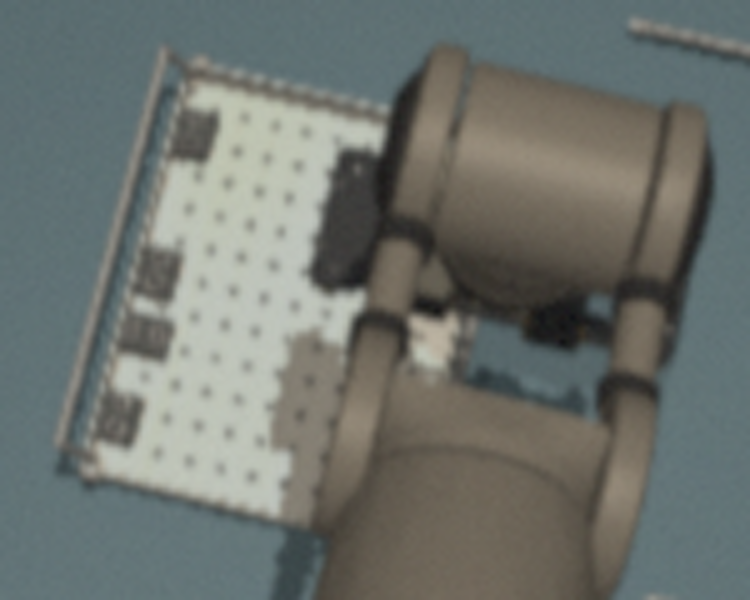

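Call:
carry_out(
  targets=[
    [[-0.001,-0.05,0],0],
    [[-0.001,-0.05,0],0],
    [[-0.001,-0.05,0],0],
    [[-0.001,-0.05,0],0],
    [[-0.001,-0.05,0],0],
    [[-0.001,-0.035,0],0],
    [[0,0,0],0],
  ],
  fingers=1,
  grip_force=10,
)

```text
time: 19.82
tool_pos: [0.6032, 0.2135, 0.1654]
tool_rot: [-3.138, -0.026, -0.275]
contact_force: [-0.2, -0.3, -0.3]
opening: 0.0003
```

```bash
python3 - <<'E'
from h import *
s=monitor.observe(); i=eyes.camera_info("wrist"); im=eyes.read_camera("wrist"); cv2.imwrite("pics/w13.png",im[...,::-1])
np.savez("w13.npz",**i)
print(s["time"],s["tool_pos"],s["tool_rot"],s["contact_force"],s["opening"])
E
```

```text
19.825 [0.60322495 0.21347367 0.16536881] [-3.13802201 -0.02594065 -0.27507895] [-0.19898656 -0.34085313 -0.26620022] 0.00028116950161481013
```

View pics/w13.png

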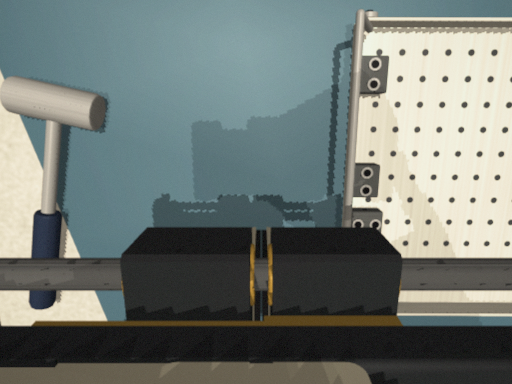

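```bash
python3 - <<'E'
from h import *
i=dict(np.load("w13.npz"));s=monitor.observe(); Rt=R.from_euler("xyz",s["tool_rot"]).as_matrix()
b=bp(i,[[359,60],[348,230]],.063); print(b,(b-s["tool_pos"])@Rt)
d=b[0]-b[1];print(np.arctan2(d[1],d[0])+np.pi/2)
h=bp(i,[[375,65],[374,84],[366,173],[366,190],[358,224],[375,224]],.02); print(h.round(4),((h-s["tool_pos"])@Rt).round(4))
E
```

```text
[[0.68126935 0.11956921 0.063     ]
 [0.55939835 0.15460947 0.063     ]] [[ 0.09797727  0.06794402  0.10460241]
 [-0.0287894   0.06745534  0.10138764]]
1.2908286775588957
[[0.6768 0.095  0.02  ]
 [0.6623 0.0989 0.02  ]
 [0.59   0.1208 0.02  ]
 [0.5749 0.124  0.02  ]
 [0.5455 0.1377 0.02  ]
 [0.5413 0.1226 0.02  ]] [[ 0.0993  0.0929  0.1476]
 [ 0.0843  0.0932  0.1472]
 [ 0.0088  0.0917  0.1453]
 [-0.0066  0.0928  0.1449]
 [-0.0386  0.0876  0.1441]
 [-0.0386  0.1033  0.1441]]
```

Call:
carry_out(
  targets=[
    [[-0.001,0,0.03],0],
    [[-0.001,0,0.03],0],
    [[-0.001,0,0.03],0],
    [[-0.001,0,0.02],0],
    [[0,0,0],0],
  ],
)

```text
time: 20.5
tool_pos: [0.5987, 0.2052, 0.0481]
tool_rot: [3.139, -0.019, -0.282]
contact_force: [-0.5, -0.1, 0.4]
opening: 0.0003
```

Call:
carry_out(
  targets=[
    [[0,0.012,0],0],
    [[0,0.012,0],0],
    [[0,0.012,0],0],
    [[0,0.012,0],0],
    [[0,0.01,0],0],
    [[0,0,0],0],
  ],
)

```text
time: 21.25
tool_pos: [0.5829, 0.1435, 0.0517]
tool_rot: [3.14, -0.023, -0.284]
contact_force: [-0.1, 0.3, -0.2]
opening: 0.0008
```

```bash
python3 - <<'E'
from h import *
s=monitor.observe(); i=eyes.camera_info("wrist"); im=eyes.read_camera("wrist"); cv2.imwrite("pics/w14.png",im[...,::-1])
print(s["time"],s["tool_pos"],s["tool_rot"],s["contact_force"],s["opening"])
im=eyes.read_camera("scene"); cv2.imwrite("pics/s14.png",cv2.resize(im[120:250,190:340,::-1],None,fx=5,fy=4.6,interpolation=cv2.INTER_CUBIC))
E
```

```text
21.25 [0.5828666  0.14348884 0.05168218] [ 3.14019037 -0.02314544 -0.28424426] [-0.12521776  0.28514603 -0.24665441] 0.0007541047433069074
```

View pics/w14.png

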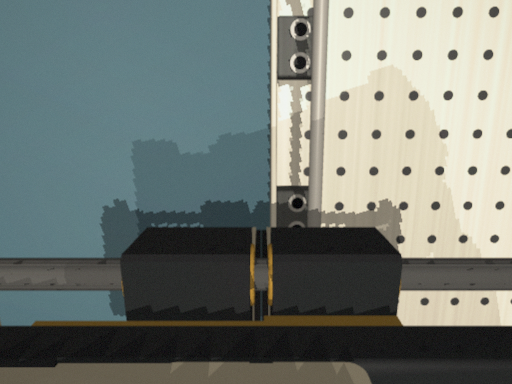

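View pics/s14.png

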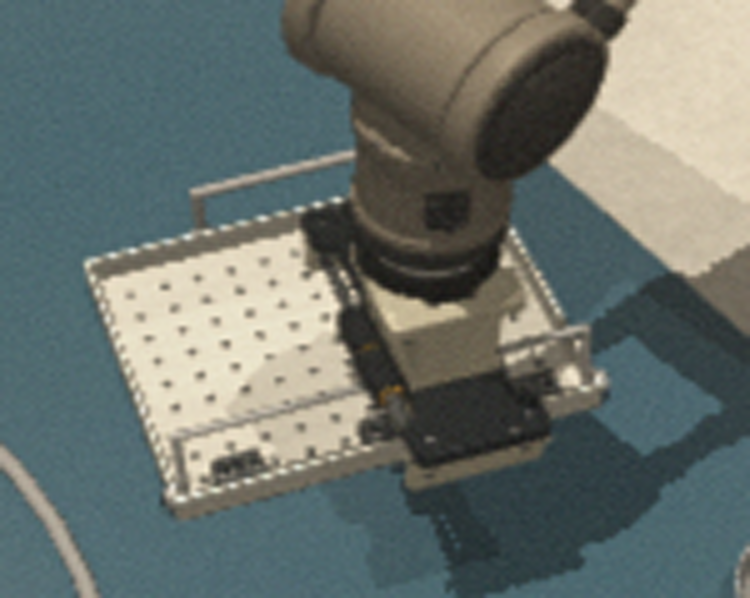

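Call:
carry_out(
  targets=[
    [[0,0.01,0],0],
    [[0,0.01,0],0],
    [[0,0,0],0],
    [[0,0,0],0],
    [[0,0,0],0],
  ],
)

```text
time: 21.98
tool_pos: [0.5771, 0.1244, 0.0513]
tool_rot: [3.14, -0.023, -0.283]
contact_force: [0.5, -0.7, 0.0]
opening: 0.0003
```

```bash
python3 - <<'E'
from h import *
s=monitor.observe(); i=eyes.camera_info("wrist"); im=eyes.read_camera("wrist"); cv2.imwrite("pics/w15.png",im[...,::-1])
print(s["time"],s["tool_pos"],s["tool_rot"],s["contact_force"],s["opening"])
im=eyes.read_camera("scene"); cv2.imwrite("pics/s15.png",cv2.resize(im[120:250,190:340,::-1],None,fx=5,fy=4.6,interpolation=cv2.INTER_CUBIC))
E
```

```text
21.975 [0.57710273 0.12442901 0.05134173] [ 3.14039217 -0.0230536  -0.28250554] [ 0.50363883 -0.73109977  0.01821054] 0.0002969092339771861
```

View pics/w15.png

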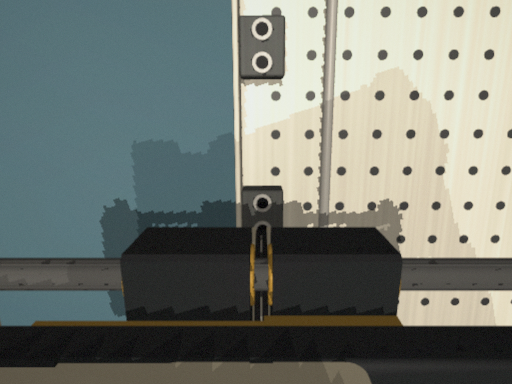

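View pics/s15.png

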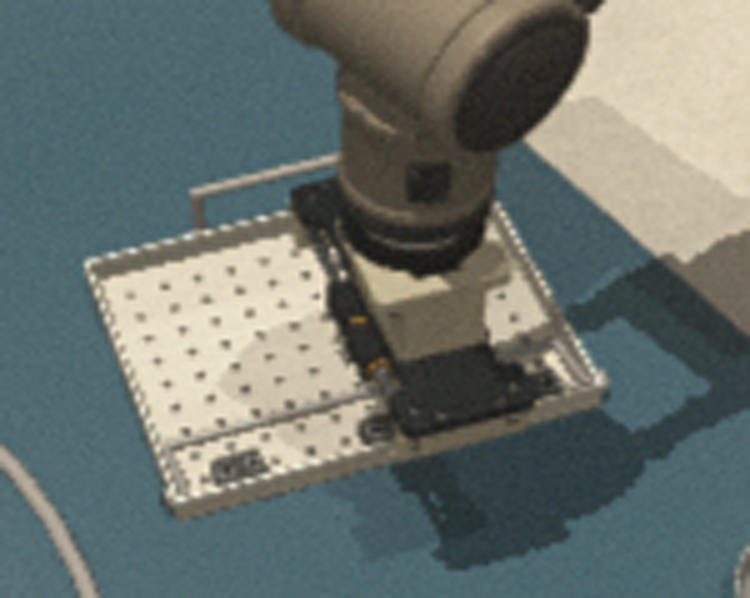

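Call:
carry_out(
  targets=[
    [[0,0,-0.03],0],
    [[0,0,-0.04],0],
    [[0,0,-0.05],0],
    [[0,-0.03,-0.03],0],
    [[0,-0.04,0],0],
    [[-0.02,-0.05,0],0],
    [[0,-0.04,0],0],
    [[0,0,0],0],
  ],
)

```text
time: 23.08
tool_pos: [0.5997, 0.2903, 0.2058]
tool_rot: [-3.141, -0.023, -0.283]
contact_force: [-0.8, -1.4, -0.9]
opening: 0.0003
```

```bash
python3 - <<'E'
from h import *
s=monitor.observe(); i=eyes.camera_info("wrist"); im=eyes.read_camera("wrist"); cv2.imwrite("pics/w16.png",im[...,::-1])
np.savez("w16.npz",**i)
print(s["time"],s["tool_pos"],s["tool_rot"],s["contact_force"],s["opening"])
im=eyes.read_camera("scene"); cv2.imwrite("pics/s16.png",cv2.resize(im[120:250,190:340,::-1],None,fx=5,fy=4.6,interpolation=cv2.INTER_CUBIC))
E
```

```text
23.075 [0.59974117 0.29034142 0.20579295] [-3.14143763 -0.02328807 -0.28278562] [-0.75517778 -1.36598297 -0.89879767] 0.00029021453196828454
```

View pics/w16.png

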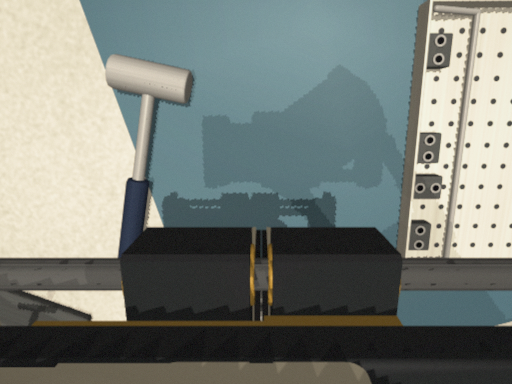

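View pics/s16.png

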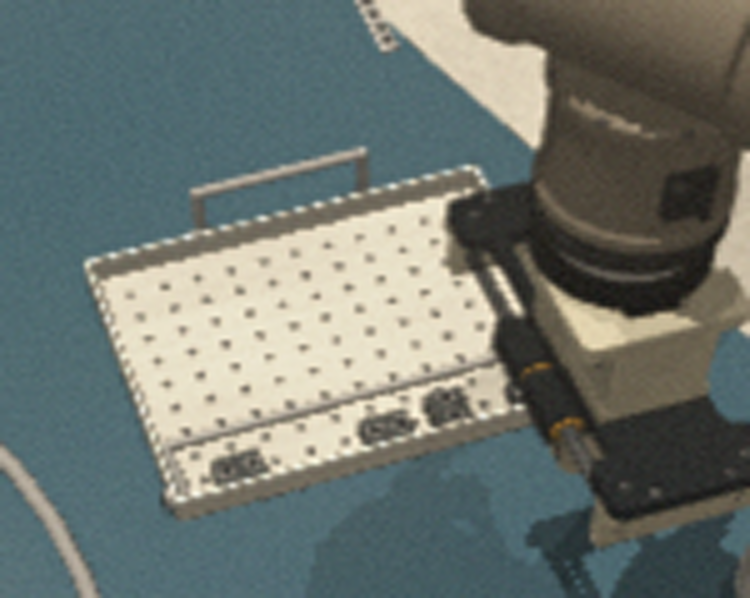

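```bash
python3 - <<'E'
from h import *
i=dict(np.load("w16.npz"))
wall=bp(i,[[427,5],[404,255]],.024)  # outer/top edge keeper wall
im=cv2.imread("pics/w16.png"); cv2.imwrite("pics/w16c.png",cv2.resize(im[0:260,390:512],None,fx=4,fy=2.3,interpolation=cv2.INTER_CUBIC))
y=1.297; ex=np.array([np.cos(y),np.sin(y)])
for n,uv,z in (("bar",[[475,20],[446,250]],.008),("b",[[440,41],[438,59]],.02),("b",[[431,141],[429,156]],.02),("b",[[421,187],[435,187]],.02),("b",[[420,231],[418,243]],.02),("handle est",[],0)):
    if uv: print(n,(bp(i,uv,z)[:,:2]@ex).round(4))
c=np.array([.532,-.0685])@ex; print("handle",c,"-> centre",c+.108)
ti=eyes.camera_info("top"); im=eyes.read_camera("top"); cv2.imwrite("pics/t16.png",cv2.resize(im[140:260,195:345,::-1],None,fx=5,fy=5,interpolation=cv2.INTER_CUBIC))
E
```

```text
bar [0.238  0.2392]
b [0.2749 0.2751]
b [0.2738 0.2742]
b [0.2791 0.2649]
b [0.2756 0.2765]
handle 0.07789810523606973 -> centre 0.18589810523606973
```

View pics/w16c.png

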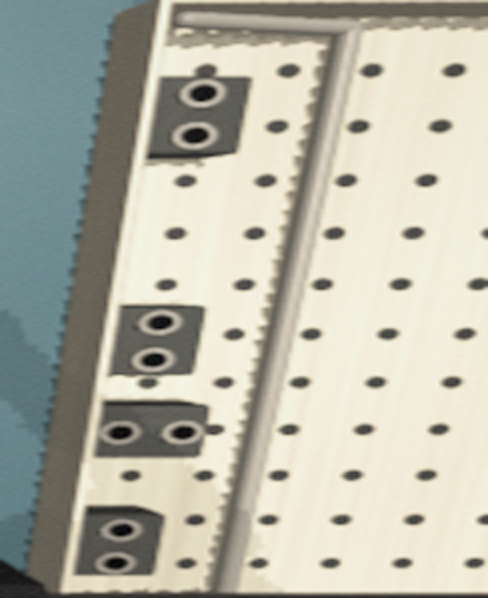

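View pics/t16.png

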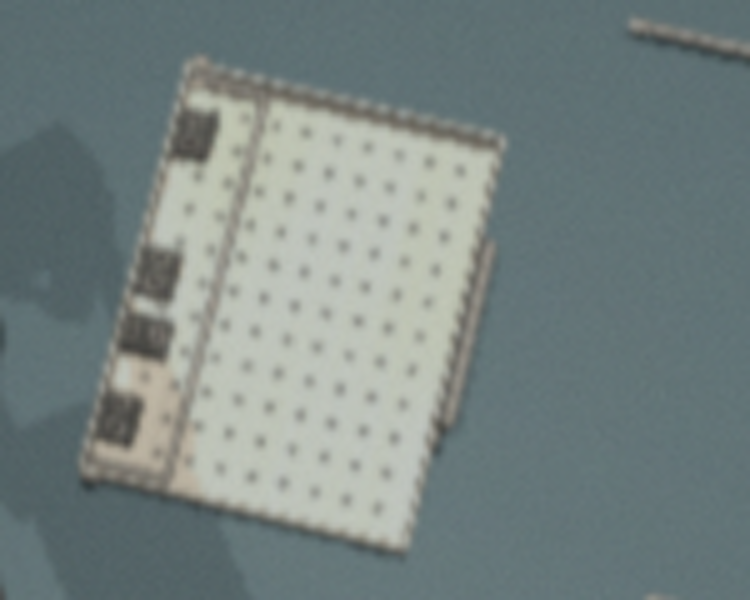

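```bash
python3 -c "
from cell import order,monitor
print(monitor.observe()['time']); print(order.hand_in())"
```

```text
23.225
the job is handed in; nothing more can be done
None
```

The job is done and handed in at 23.2 s of the 64 s allowed.

- **Packing:** I laid the fourth block flat in the tray, between the middle block and the one on its +y side. I then tipped the tray by its handle to about 28° (worked out from the handle height) until all four blocks sat against the keeper-side wall. After lowering it, I let go of the handle and pushed the keeper in past upright, and it fell down by itself.
- **Last checks:** The wrist image puts the four block centres at about tray x = +86 to +90 mm, within the 78 to 100 mm needed. The keeper bar measures about +52 mm against +51 mm when fully down. The top and scene images show the tray flat with the row intact.
- **Not measured:** I judged the keeper's angle only from the bar's position in the images, and I did not measure how far each bystander had moved. The pictures I took show no contact with any of them.
- **Disagreements:**
  - The scene and top cameras differed by about 5 mm in plan.
  - While setting the tray down, I briefly pressed about 27 N on the handle, backed off 2 mm, and then released it without trouble.
  - Block 4 lies with its long side across the wall, while the other three lie along it. All four touch the wall as far as the images show.

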